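Tighten a gearbox cover in crisscross order

ROBOT

A 6-joint arm with a two-finger parallel gripper is mounted at the origin on the work surface; the furniture and walls round the work are solid. World frame = base frame: x ahead of the robot, y to its left, z up, the work surface at z = 0. Lengths are in mm, angles in rad, forces in N, time in s.
With the tool pointing down it reaches from about 400 to 925 mm from the base axis. Payload 12.5 kg.
Tool frame: the origin (TCP) lies midway between the tips of the shut fingers; the grasp point (between the pads) lies 19 mm behind it (env.tcp_to_grasp is the distance from the TCP to the grasp point, in mm); z points along the fingers, y is the line along which they close (so a half turn about z gives the same grasp; the last joint's range is limited). The gripper opens to 95 mm and grips with 3 to 60 N. Pads are 20 mm wide; open, the fingers measure 119 mm over their backs; the gripper's body (75 mm by 180 mm) begins 59 mm behind the grasp point.
Start: joints at [-1.307, 0.491, 1.559, -0, 1.092, -0.106], TCP at [225.917, -582.759, 214.661] pointing down, gripper open.
Joint ranges: [-3.1, 3.1], [-0.84, 2.19], [0.05, 2.79], [-1.13, 4.28], [0.06, 2.93], [-2.69, 2.69]. Speed limits (rad/s): [2.22, 2.22, 2.79, 3.14, 3.14, 3.14].

INTERFACE

Orientations are given as [roll, pitch, yaw] about the fixed x, y, z axes, in that order (R = Rz(yaw) Ry(pitch) Rx(roll)).
In Python, from cell import env gives the robot as it stands. The module is installed in compiled form; this text tells all that it offers.
- The arm moves only by the tool step_arm, never from a script. Its argument "plan" is a list that holds one entry, the list of rows, each a list of 5 numbers: the shift along the tool's x, y, z in mm, then the turn about the tool's z in degrees, then the opening, from -1 (shut) to 1 (fully open). A call has 1 to 8 rows; each row is the pose to reach, as a shift and turn from the pose commanded when the call began, along the tool's axes at that moment; what a row does not reach only later rows make up. A row lasts 1/12 s, in which the tool goes at most 41.7 mm and 7.16 degrees, less where a joint would pass 70% of its speed; a pose out of reach is approached as far as the arm can. A call with a gripper value outside its range is refused whole. The fingers move at their own pace and stop on an object; the grip force is fixed at half the most. Time passes only in rows, so rows that repeat a pose let the fingers close. It gives the time, the measured TCP pose, the force, the opening and the grip force at its end, in the units of the state.
- env.state(): the state, without advancing time (a new reading comes with each control period).
- env.read_camera(name): name is "scene" or "top" or "wrist"; returns the picture (400x640x3 uint8, blue, green, red); there is no depth.
- env.get_calibration(name): a dict with "K" (3x3 intrinsics, pixels), "extrinsics" (4x4, takes a point from world to camera coordinates). Camera axes: x right, y up, looking along -z (the intrinsics and any distortion apply to the point x, -y, -z); pixel columns grow to the right and rows downward; lengths in mm; the calibration is good to about 2 mm. A picture is of the moment at which its call begins: read the wrist's pose just before it. get_calibration takes no time and is no camera call; for the wrist camera it gives the pose at the moment of the call.
- env.job_done(): hands the job in; it is judged then, once.
The state is a dict: "t": time; "joints": joint angles; "qvel": joint speeds; "tau": joint torques, N m; "eef_pos": TCP position; "tcp_rot": TCP orientation; "ft_force": force on the tool from outside, world axes, zero at the start; "moment": the same for the moment, N m; "opening": opening from 0.0 (shut) to 1.0 (fully open); "grip_force": force on a finger pad.
Only numpy, scipy, OpenCV 4.12 (cv2) and the standard library are available. Lean on these libraries where they do the work, as an engineer would, in place of code of your own. Each camera call takes 0.05 s, during which the arm holds its last target. There are 200 camera calls.

TASK

Seat the gearbox cover evenly with its four T-bar screws. First turn down the two loose screws (the diagonal pair that stands higher) to the half-way marks, level with the other two; only then tighten all four clockwise fully home in crisscross order, following each screw with the one diagonally opposite, so that the cover lies flat. Leave the tin, spray can and tape measure where they are, and let go at the end.

Things in the scene. Friction and masses are not known exactly. Their poses are not given: they have to be found in the camera images.
- gearbox: Green cast gearbox fixed to the bench, 170 x 170 x 69 mm with its gasket; a shaft stub sticks out 30 mm at -x, feet 20 mm at +-y. Origin: centre of its underside, z up. Place and yaw differ each time. Screws stand in its frame at (x, y) mm: a (56, 56), b (56, -56), c (-56, -56), d (-56, 56); a-c and b-d are the diagonal pairs.
- cover_center (a point): Centre of the top face of the grey metal cover, 168 x 168 x 10 mm. Spring pins (7 to 19 N in all) lift it against the four screw heads; it tilts if they are uneven. Seated, this point is 79 mm above the bench; it starts about 5 mm higher. Round each screw are painted marks: the bar points at the yellow pair when half-way, at the white pair when tight.
- screw_a_grip (a point): Centre of the black T-bar head of the screw at the gearbox's +x +y corner, opposite screw_c: bar 40 mm long (point x), 11 thick (point y), 26 high (point z, up). Below it a round boss, 19 mm across, and a 25 mm flange whose underside is 27 mm under this point. Tight, this point is 106 mm above the bench, fully loose 9.6 mm higher.
- screw_a (a joint): Turn of that screw, rad, growing clockwise from above (tightening). Starts about half-way. 0 loose, 1.2 half-way (yellow marks), 2.4 hard stop, tight (white marks, bar along the gearbox's x). The bar's yaw in the gearbox frame is 2.4 minus this. It sinks 4 mm per rad: follow it down. It stays where left and takes about 0.1 Nm (up to 0.2) to turn.
- screw_b_grip (a point): Centre of the black T-bar head of the screw at the gearbox's +x -y corner, opposite screw_d: bar 40 mm long (point x), 11 thick (point y), 26 high (point z, up). Below it a round boss, 19 mm across, and a 25 mm flange whose underside is 27 mm under this point. Tight, this point is 106 mm above the bench, fully loose 9.6 mm higher.
- screw_b (a joint): Turn of that screw, rad, growing clockwise from above (tightening). Starts loose, about 4 mm higher than a and c. 0 loose, 1.2 half-way (yellow marks), 2.4 hard stop, tight (white marks, bar along the gearbox's x). The bar's yaw in the gearbox frame is 2.4 minus this. It sinks 4 mm per rad: follow it down. It stays where left and takes about 0.1 Nm (up to 0.2) to turn.
- screw_c_grip (a point): Centre of the black T-bar head of the screw at the gearbox's -x -y corner, opposite screw_a: bar 40 mm long (point x), 11 thick (point y), 26 high (point z, up). Below it a round boss, 19 mm across, and a 25 mm flange whose underside is 27 mm under this point. Tight, this point is 106 mm above the bench, fully loose 9.6 mm higher.
- screw_c (a joint): Turn of that screw, rad, growing clockwise from above (tightening). Starts about half-way. 0 loose, 1.2 half-way (yellow marks), 2.4 hard stop, tight (white marks, bar along the gearbox's x). The bar's yaw in the gearbox frame is 2.4 minus this. It sinks 4 mm per rad: follow it down. It stays where left and takes about 0.1 Nm (up to 0.2) to turn.
- screw_d_grip (a point): Centre of the black T-bar head of the screw at the gearbox's -x +y corner, opposite screw_b: bar 40 mm long (point x), 11 thick (point y), 26 high (point z, up). Below it a round boss, 19 mm across, and a 25 mm flange whose underside is 27 mm under this point. Tight, this point is 106 mm above the bench, fully loose 9.6 mm higher.
- screw_d (a joint): Turn of that screw, rad, growing clockwise from above (tightening). Starts loose, about 4 mm higher than a and c. 0 loose, 1.2 half-way (yellow marks), 2.4 hard stop, tight (white marks, bar along the gearbox's x). The bar's yaw in the gearbox frame is 2.4 minus this. It sinks 4 mm per rad: follow it down. It stays where left and takes about 0.1 Nm (up to 0.2) to turn.
- tin: Bystander: open round metal tin with an orange band, 79 mm across, 100 mm high; origin at the centre of its underside. Loose. (To its right a fixed red tool chest, taller than the gearbox, fills the bench from about x = 0.33 to 0.63 m, y below -0.48 m: do not sweep low through it.)
- spray_can: Bystander: orange spray can with black cap, 66 mm across, 205 mm high; origin at the centre of its underside. Loose.
- tape_measure: Bystander: yellow tape measure, 66 x 82 x 37 mm; origin at the centre of its underside. Loose.

How it is judged (in metres and radians):
On the way:
1. both loose screws (b and d) are turned down to about half-way (0.8 to 1.75 rad) while screws a and c are still about half-way (under 1.75 rad) (value of joint screw_b between 0.8 and 1.75 rad and value of joint screw_d between 0.8 and 1.75 rad and value of joint each of screw_a, screw_c below 1.75 rad), for 0.2 s.
At the end, for the whole second after the job is handed in: All four screws are within 0.25 rad of their stops (past 2.15 rad), and the cover lies flat on the gasket (tilt under 0.015 rad, its top within 2 mm of the seated height of 79 mm) (value of joint each of screw_a, screw_b, screw_c, screw_d above 2.15 rad and angle between cover_center's own z axis and vertical below 0.015 rad and z of cover_center in the frame of gearbox below 0.081 m); the robot touches nothing.
It fails at once if a screw is tightened right down (past 2.0 rad) while another is still loose (under 0.8 rad) (value of joint any of screw_a, screw_b, screw_c, screw_d above 2 rad and value of joint any of screw_a, screw_b, screw_c, screw_d below 0.8 rad).
It fails at once if two neighbouring screws are tight (past 2.0 rad) while the other two are both not (under 1.75 rad): not crisscross ((value of joint each of screw_a, screw_b above 2 rad and value of joint each of screw_c, screw_d below 1.75 rad) or (value of joint each of screw_a, screw_d below 1.75 rad and value of joint each of screw_b, screw_c above 2 rad) or (value of joint each of screw_a, screw_b below 1.75 rad and value of joint each of screw_c, screw_d above 2 rad) or (value of joint each of screw_a, screw_d above 2 rad and value of joint each of screw_b, screw_c below 1.75 rad)).
It fails at once if the tin, spray can or tape measure is moved more than 30 mm (distance of any of tin, spray_can, tape_measure from where it was at the start of the episode above 0.03 m).
It also fails if it takes over 72 s, if anything falls off the work surface, if the arm or the gripper's body presses on something with over 40 N, if the wrist force passes 120 N, or if a joint passes its speed limit or range.

## Working session

There is one attempt and no reset: what is moved stays moved. The work goes in short steps, Python scripts to look and compute and a tool call to move; the robot and the scene stay as the last step left them, time stands still between calls to the robot, and variables do not carry over. Pictures are saved under pics/ and viewed, at most 10 in all, crops included, and the job is handed in when it is done.

Besides the shell and the picture viewer there is one more tool, called after ">>>" as a command line: name --argument value ..., lists and objects as JSON in quotes. step_arm: Moves the arm, as the interface text tells. Its arguments: {"type":"object","properties":{"plan":{"type":"array"}},"required":["plan"]}

```bash
mkdir -p pics; python3 - <<'E'
from cell import env
import cv2,numpy as np
a=env.read_camera("top");b=env.read_camera("scene")
cv2.imwrite("pics/top.png",a);cv2.imwrite("pics/scene.png",b)
for n in("top","scene"):
    c=env.get_calibration(n);print(np.round(c["K"],1).tolist(),np.round(c["extrinsics"],3).tolist(),[k for k in c])
s=env.state();print(s)
E
```

```text
[[404.4, 0.0, 317.2], [0.0, 404.4, 198.8], [0.0, 0.0, 1.0]] [[0.02, -1.0, 0.015, 27.88], [0.986, 0.022, 0.163, -489.944], [-0.164, 0.011, 0.986, -1328.897], [0.0, 0.0, 0.0, 1.0]] ['K', 'extrinsics']
[[378.9, 0.0, 318.5], [0.0, 378.9, 200.1], [0.0, 0.0, 1.0]] [[-0.604, -0.797, 0.001, 334.394], [0.624, -0.471, 0.624, -348.197], [-0.497, 0.377, 0.782, -1022.574], [0.0, 0.0, 0.0, 1.0]] ['K', 'extrinsics']
{'t': 0.1, 'joints': array([-1.30658849e+00,  4.91506316e-01,  1.55939164e+00, -9.93603383e-06,
        1.09166742e+00, -1.05611248e-01]), 'qvel': array([ 1.03810755e-03, -1.50637801e-04, -1.96100139e-03, -1.23621770e-04,
        2.16788489e-05, -5.12960613e-05]), 'tau': array([ 1.46608414e-03, -6.13623977e+01, -2.58607346e+01,  6.93923375e-02,
        4.70605516e-02, -6.85111922e-05]), 'eef_pos': array([ 225.86206941, -582.53907905,  214.11472463]), 'tcp_rot': array([-3.14062441e+00, -9.37767493e-05,  3.69823625e-01]), 'ft_force': array([-0.75554467,  0.45990565,  0.4504336 ]), 'moment': array([ 0.06735997, -0.02735415, -0.03875652]), 'grip_force': 0.0, 'opening': 1.0000449535098916}
```

View pics/top.png

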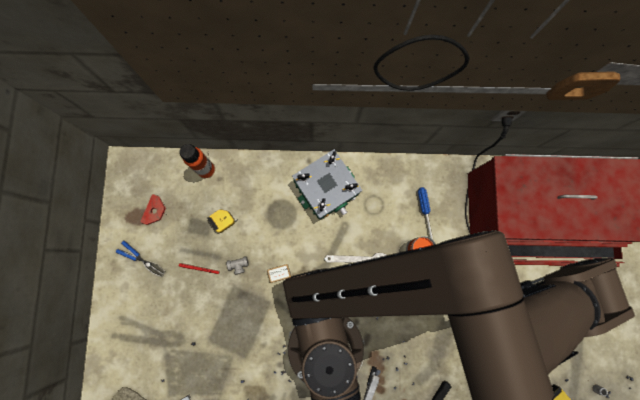

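View pics/scene.png

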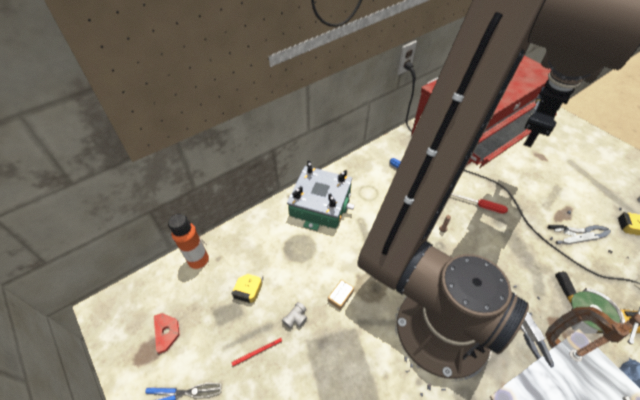

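The top view shows the gearbox at about (327,183), with heads near (332,158), (304,176), (322,205) and (351,187), and the shaft stub at (343,211). The tin is at (421,243), the spray can at (197,160), and the tape at (221,220).

```bash
cat > h.py <<'E'
from cell import env
import numpy as np,cv2
from scipy.spatial.transform import Rotation as R
def ray(c,px,z):
    K=c["K"];E=np.array(c["extrinsics"]);u=np.array(px,float)
    d=np.array([(u[0]-K[0][2])/K[0][0],-(u[1]-K[1][2])/K[1][1],-1])
    Rm=E[:3,:3];o=-Rm.T@E[:3,3];w=Rm.T@d
    return o+w*(z-o[2])/w[2]
def proj(c,P):
    E=np.array(c["extrinsics"]);p=(E[:3,:3]@np.atleast_2d(P).T).T+E[:3,3]
    q=np.c_[p[:,0],-p[:,1],-p[:,2]]@np.array(c["K"]).T
    return q[:,:2]/q[:,2:]
def go(x,y,z,yaw):
    "shift and turn in tool axes to a tool-down pose (from measured)"
    s=env.state();r=R.from_euler('xyz',s["tcp_rot"]);d=r.inv().apply(np.array([x,y,z])-s["eef_pos"])
    cur=s["tcp_rot"][2];t=-(yaw-cur);t=(t+np.pi/2)%np.pi-np.pi/2
    print("shift",d.round(1),"turn",round(np.degrees(t),1),"or",round(np.degrees(t-np.sign(t)*np.pi),1),"q6",s["joints"][5].round(2),"t",round(s["t"],2))
E
python3 - <<'E'
from h import *
c=env.get_calibration("top")
for p,z in [((332,158),110),((304,176),110),((322,205),110),((351,187),110),((327,183),84),((343,211),40),((197,150),200),((421,243),100),((221,220),37)]: print(p,ray(c,p,z).round())
s=env.state();r=R.from_euler('xyz',s["tcp_rot"])
w=env.get_calibration("wrist");E=np.array(w["extrinsics"]);print("cam in tool",r.inv().apply(-E[:3,:3].T@E[:3,3]-s["eef_pos"]).round(1),"look",r.inv().apply(-E[2,:3]).round(3),np.array(w["K"])[0])
E
```

```text
(332, 158) [614.  -6. 110.]
(304, 176) [551.  83. 110.]
(322, 205) [458.  23. 110.]
(351, 187) [519. -69. 110.]
(327, 183) [535.   8.  84.]
(343, 211) [449. -50.  40.]
(197, 150) [604. 407. 200.]
(421, 243) [ 344. -295.  100.]
(221, 220) [410. 359.  37.]
cam in tool [  81.8    0.7 -171.1] look [-0.284  0.001  0.959] [342.51081257   0.         314.06563066]
```

```bash
python3 -c "
from h import *
go(230,-560,340,np.radians(103));go(530,37,310,np.radians(103))"
```

```text
shift [  12.   -19.6 -125.9] turn -81.8 or 98.2 q6 -0.11 t 0.1
shift [ 507.5 -467.8  -95.4] turn -81.8 or 98.2 q6 -0.11 t 0.1
```

>>> step_arm --plan '[[[0, 0, -42, 0, 1], [0, 0, -84, 0, 1], [0, 0, -126, 0, 1], [30, -27, -126, 0, 1], [60, -54, -126, 0, 1], [90, -81, -126, 0, 1], [120, -108, -124, 0, 1], [150, -136, -120, 0, 1]]]'

```text
t: 0.77
eef_pos: [317.0, -400.0, 334.7]
tcp_rot: [3.141, -0.0, 0.369]
ft_force: [0.7, -0.3, 0.3]
opening: 0.998
grip_force: 0.0
```

>>> step_arm --plan '[[[30, -27, 0, 0, 1], [60, -54, 0, -7, 1], [90, -81, 0, -14, 1], [120, -108, 0, -21, 1], [150, -137, 0, -28, 1], [180, -165, 0, -35, 1], [210, -193, 0, -42, 1], [240, -221, 0, -49, 1]]]'

```text
t: 1.43
eef_pos: [460.8, -106.9, 334.6]
tcp_rot: [3.142, 0.0, 1.231]
ft_force: [0.5, -0.8, 0.5]
opening: 1.005
grip_force: 0.0
```

```bash
python3 -c "
from h import *
print(env.state()['eef_pos']);go(530,37,310,np.radians(103))"
```

```text
[ 460.82076888 -106.8695171   334.63974084]
shift [158.7  17.3  24.6] turn -32.5 or 147.5 q6 -0.03 t 1.43
```

>>> step_arm --plan '[[[38, 4, 6, -7, 1], [76, 8, 12, -14, 1], [114, 12, 18, -21, 1], [150, 17, 24, -28, 1], [159, 17, 25, -32, 1], [159, 17, 25, -32, 1], [159, 17, 25, -32, 1]]]'

```text
t: 2.02
eef_pos: [530.2, 35.1, 309.3]
tcp_rot: [-3.141, 0.0, 1.782]
ft_force: [-0.5, -0.5, -0.5]
opening: 0.999
grip_force: 0.0
```

```bash
python3 - <<'E'
from h import *
w=env.get_calibration("wrist");im=env.read_camera("wrist")
import pickle;pickle.dump((w,im),open("w1.pkl","wb"))
print(proj(w,[[535,8,84],[614,-6,113],[551,83,110],[519,-69,110],[458,23,113]]).round(), env.state()["eef_pos"])
cv2.imwrite("pics/w1.png",cv2.resize(im,(800,500),interpolation=cv2.INTER_CUBIC))
E
```

```text
[[312. 192.]
 [377. 224.]
 [341. 135.]
 [285. 256.]
 [246. 171.]] [530.08887761  34.4049479  309.55653   ]
```

View pics/w1.png

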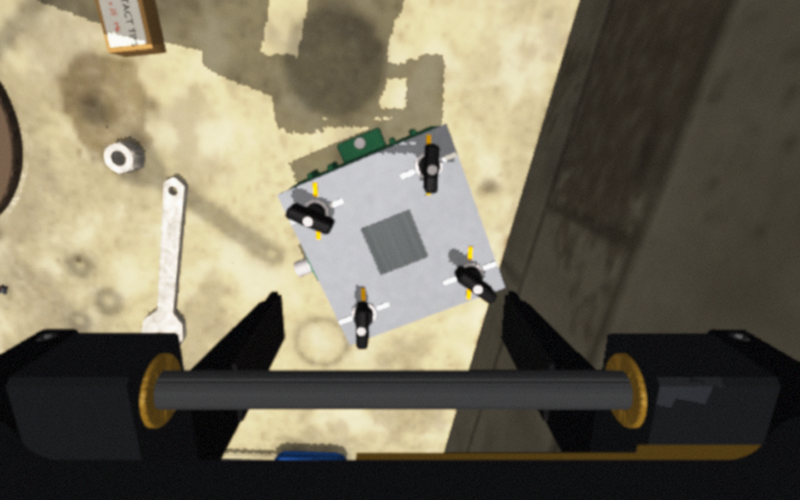

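```bash
python3 - <<'E'
from h import *
import pickle
from scipy.optimize import least_squares
w,im=pickle.load(open("w1.pkl","rb"))
top=env.get_calibration("top")
c8=np.array([[445,125],[505,290],[352,343],[281,195]])/1.25
L=np.array([[84,84],[84,-84],[-84,-84],[-84,84]])
h8=np.array([[431,167],[476,284],[363,321],[310,217]])/1.25
S=np.array([[56,56],[56,-56],[-56,-56],[-56,56]])
hz=np.array([110.8,115.6,110.8,115.6])
def P(p,Lxy,z):
    a=p[2];M=np.array([[np.cos(a),-np.sin(a)],[np.sin(a),np.cos(a)]])
    return np.c_[Lxy@M.T+p[:2],np.broadcast_to(z,4)]
ht=np.array([[332,158],[351,187],[322,205],[304,176]])
for name,f in [("corners",lambda p:(proj(w,P(p,L,84))-c8).ravel()),("heads",lambda p:(proj(w,P(p,S,hz))-h8).ravel())]:
    r=least_squares(f,[535,8,.6]);print(name,r.x.round(3),r.fun.round(1))
f=lambda p:np.r_[(proj(w,P(p,L,84))-c8).ravel(),(proj(w,P(p,S,hz))-h8).ravel()]
r=least_squares(f,[535,8,.6]);print(r.x,P(r.x,S,hz).round(1))
for k,px in dict(wall1=(580,0),wall2=(450,440),wall3=(525,200)).items(): print(k,ray(w,np.array(px)/1.25,0).round())
print([ray(top,p,0).round() for p in [(150,148),(400,153)]])
# bar ends -> yaw
for n,e,z in [("a",[(431,145),(431,190)],111),("b",[(459,266),(493,299)],115.6),("c",[(364,299),(361,346)],111),("d",[(288,211),(332,228)],115.6)]:
    A=[ray(w,np.array(q)/1.25,z+10)[:2] for q in e];d=A[1]-A[0];print(n,np.degrees(np.arctan2(d[1],d[0])-r.x[2])%180,np.linalg.norm(d))
E
```

```text
corners [540.677   5.718   0.598] [ 2.4 -0.3  0.8 -1.3 -1.   1.8 -2.3  0.3]
heads [539.511   7.689   0.6  ] [ 0.1 -0.2 -0.6 -0.8 -0.4  1.5  0.8 -0.3]
[540.0563767    6.75799668   0.59861973] [[554.8  84.6 110.8]
 [617.9  -7.9 115.6]
 [525.4 -71.1 110.8]
 [462.2  21.5 115.6]]
wall1 [672. 268.   0.]
wall2 [ 676. -270.    0.]
wall3 [678.  63.   0.]
[array([664., 633.,   0.]), array([ 668., -254.,    0.])]
a 69.32966760376988 36.77065576846974
b 113.48284662467374 44.426035105086235
c 63.40498930685962 47.71763472771801
d 135.94304344809078 39.309487152932704
```

The wrist view shows heads (at 800 px scale) a (431,167), b (476,284), c (363,321) and d (310,217). The fit gives the gearbox at (540, 7) with yaw 34.3°. Screw b is only about 54 mm from the wall at x≈672. The 180 mm wide gripper body can't rotate there, so I'll push b's bar with shut fingers and a fixed yaw. The others I'll grip. I'm starting with d.

```bash
python3 -c "
from h import *
go(462,21.5,160,np.radians(170))"
```

```text
shift [  1.6 -69.2 149.6] turn -68.0 or 112.0 q6 -0.27 t 2.07
```

>>> step_arm --plan '[[[0, -20, 20, -7, 0], [0, -40, 40, -14, 0], [1, -60, 60, -21, 0], [2, -69, 85, -28, 0], [2, -69, 110, -35, 0], [2, -69, 130, -42, 0], [2, -69, 145, -49, 0], [2, -69, 150, -56, 0]]]'

```text
t: 2.73
eef_pos: [461.4, 21.0, 158.1]
tcp_rot: [-3.141, -0.002, 2.762]
ft_force: [0.4, 0.2, 0.0]
opening: 0.518
grip_force: 0.0
```

>>> step_arm --plan '[[[0, 0, 0, -7, 0], [0, 0, 0, -12, 0], [0, 0, 0, -12, 0], [0, 0, 0, -12, 0]]]'

```text
t: 3.07
eef_pos: [462.4, 21.3, 160.0]
tcp_rot: [-3.141, 0.001, 2.964]
ft_force: [0.1, -0.2, 0.0]
opening: 0.502
grip_force: 0.0
```

```bash
python3 - <<'E'
from h import *
w=env.get_calibration("wrist");im=env.read_camera("wrist")
import pickle;pickle.dump((w,im),open("w2.pkl","wb"))
P=[[554.8,84.6,124],[617.9,-7.9,128],[525.4,-71.1,124],[462.2,21.5,128]]
print((proj(w,P)*1.25).round())
cv2.imwrite("pics/w2.png",cv2.resize(im,(800,500),interpolation=cv2.INTER_CUBIC))
E
```

```text
[[531. 414.]
 [390. 527.]
 [252. 411.]
 [393. 285.]]
```

View pics/w2.png

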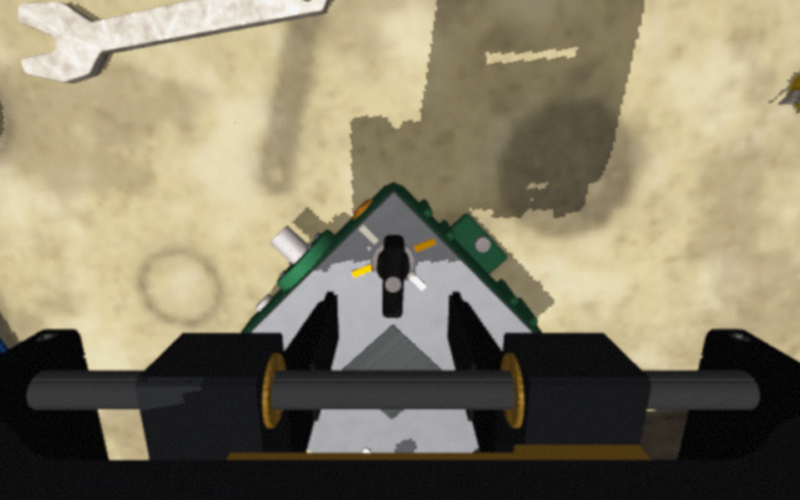

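The dot on d's head sits at (392,285), where the fit predicts it, and the bar lines up with the tool. I'll descend and grip.

>>> step_arm --plan '[[[0, 0, 25, 0, 0], [0, 0, 48, 0, 0], [0, 0, 55, 0, 0], [0, 0, 55, 0, -1], [0, 0, 55, 0, -1], [0, 0, 55, 0, -1], [0, 0, 55, 0, -1], [0, 0, 55, 0, -1]]]'

```text
t: 3.78
eef_pos: [462.9, 22.2, 105.4]
tcp_rot: [3.142, 0.002, 2.97]
ft_force: [0.1, 0.3, 0.2]
opening: 0.203
grip_force: 0.0
```

>>> step_arm --plan '[[[0, 0, 0, 0, -1], [0, 0, 0, 0, -1], [0, 0, 0, 0, -1], [0, 0, 0.5, 7, -1], [0, 0, 1, 14, -1], [0, 0, 1.5, 21, -1], [0, 0, 2, 28, -1], [0, 0, 2.5, 35, -1]]]'

```text
t: 4.45
eef_pos: [462.0, 20.0, 102.7]
tcp_rot: [-3.138, 0.002, 2.355]
ft_force: [-8.6, -29.4, 9.7]
opening: 0.115
grip_force: 30.0
```

>>> step_arm --plan '[[[-1, -1, 0.5, 7, -1], [-1, -1, 1, 14, -1], [-1, -1, 1.5, 21, -1], [-1, -1, 2, 28, -1], [-1, -1, 2.4, 34, -1], [-1, -1, 2.4, 34, -1]]]'

```text
t: 4.95
eef_pos: [460.4, 19.1, 100.2]
tcp_rot: [-3.137, 0.002, 1.761]
ft_force: [-14.3, -23.5, 16.1]
opening: 0.114
grip_force: 30.0
```

>>> step_arm --plan '[[[0, 0, 0, 0, -0.3], [0, 0, 0, 0, -0.3], [0, 0, 0, 0, -0.3], [0, 0, -15, 0, -0.3], [0, 0, -45, 0, -0.3], [0, 0, -75, 0, -1], [0, 0, -75, -7, -1], [0, 0, -75, -14, -1]]]'

```text
t: 5.62
eef_pos: [463.4, 21.0, 176.4]
tcp_rot: [3.138, 0.002, 2.016]
ft_force: [0.1, 0.7, -0.5]
opening: 0.193
grip_force: 0.0
```

```bash
python3 - <<'E'
from h import *
import pickle
w,im=pickle.load(open("w1.pkl","rb"))
for n,p,z in [("a",(432,169),124),("b",(478,290),126.5),("c",(362,332),124),("d",(308,221),128.6)]: print(n,ray(w,np.array(p)/1.25,z).round(1))
print(env.state()['eef_pos'],env.state()['ft_force']);go(591,-29,175,np.pi)
E
```

```text
a [553.8  84.8 124. ]
b [618.4  -9.3 126.5]
c [525.9 -72.7 124. ]
d [461.7  21.3 128.6]
[463.38914211  21.04999419 176.40131226] [ 0.14024417  0.72842504 -0.50731079]
shift [-100.1   93.6    1.9] turn -64.5 or 115.5 q6 -0.54 t 5.62
```

>>> step_arm --plan '[[[-20, 20, 0, -7, -1], [-40, 40, 0, -14, -1], [-62, 60, 0, -21, -1], [-85, 80, 0, -28, -1], [-100, 94, 0, -35, -1], [-100, 94, 0, -42, -1], [-100, 94, 0, -49, -1], [-100, 94, 0, -56, -1]]]'

```text
t: 6.28
eef_pos: [590.5, -29.5, 174.3]
tcp_rot: [3.142, -0.0, 2.994]
ft_force: [0.4, -0.1, -1.1]
opening: 0.002
grip_force: 0.0
```

>>> step_arm --plan '[[[0, 0, 0, -7, -1], [0, 0, 0, -8, -1], [0, 0, 0, -8, -1], [0, 0, 0, -8, -1]]]'

```text
t: 6.62
eef_pos: [590.2, -29.4, 174.7]
tcp_rot: [-3.142, 0.0, 3.124]
ft_force: [-0.1, 0.6, 0.7]
opening: 0.006
grip_force: 0.0
```

```bash
python3 - <<'E'
from h import *
w=env.get_calibration("wrist");im=env.read_camera("wrist")
import pickle;pickle.dump((w,im),open("w3.pkl","wb"))
P=[[554,84.6,124],[618,-9,126.5],[525.4,-72,124],[461.5,21,124]]
print((proj(w,P)*1.25).round())
go(592,-29,105,np.pi); print(env.state()["eef_pos"],env.state()["opening"])
cv2.imwrite("pics/w3.png",cv2.resize(im,(800,500),interpolation=cv2.INTER_CUBIC))
E
```

```text
[[610. 204.]
 [430. 321.]
 [307. 153.]
 [497.   9.]]
shift [-1.8  0.5 69.7] turn -1.0 or 179.0 q6 -1.72 t 6.67
[590.21923282 -29.50225809 174.74529272] 0.004284173234480152
```

View pics/w3.png

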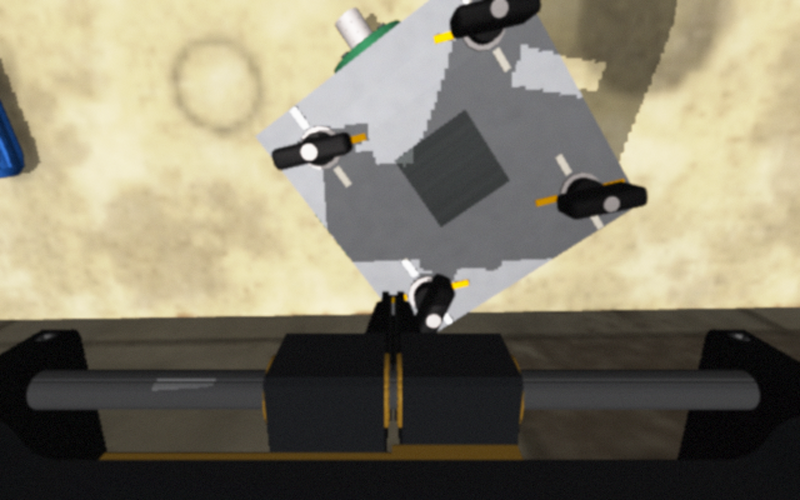

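d now sits at its yellow marks. For b, the head dot is at (432,320) as predicted, and the bar's world yaw is about 163°. The shut tips at (393,297) are about 8 mm thick. I'll descend beside the bar and push.

>>> step_arm --plan '[[[-3, 4.5, 35, 0, -1], [-3, 4.5, 65, 0, -1], [-3, 4.5, 70, 0, -1], [-3, 4.5, 70, 0, -1], [-3, 9, 70, 0, -1], [-3, 14.5, 70, 0, -1], [-3.2, 17.5, 70, 0, -1], [-3.5, 20.5, 70, 0, -1]]]'

```text
t: 7.33
eef_pos: [593.6, -10.2, 105.7]
tcp_rot: [-3.139, -0.0, 3.127]
ft_force: [-5.1, -13.1, -5.9]
opening: 0.004
grip_force: 5.4
```

Contact, with sensible force (14 N). I'll continue along the arc.

>>> step_arm --plan '[[[-1.5, 2.5, 0, 0, -1], [-2.5, 4.5, 0, 0, -1], [-4.2, 6, 0, 0, -1], [-6, 7.5, 0, 0, -1], [-6, 7.5, 0, 0, -1]]]'

```text
t: 7.75
eef_pos: [597.7, -1.7, 104.8]
tcp_rot: [-3.141, -0.006, 3.128]
ft_force: [-9.6, -5.3, -6.4]
opening: 0.006
grip_force: 4.8
```

```bash
python3 - <<'E'
from h import *
w=env.get_calibration("wrist");im=env.read_camera("wrist")
import pickle;pickle.dump((w,im),open("w4.pkl","wb"))
print((proj(w,[[618,-9,124]])*1.25).round(), env.state()["eef_pos"])
cv2.imwrite("pics/w4.png",cv2.resize(im,(800,500),interpolation=cv2.INTER_CUBIC)[120:420,200:650])
E
```

```text
[[376. 377.]] [597.77468706  -1.73312865 104.86083017]
```

View pics/w4.png

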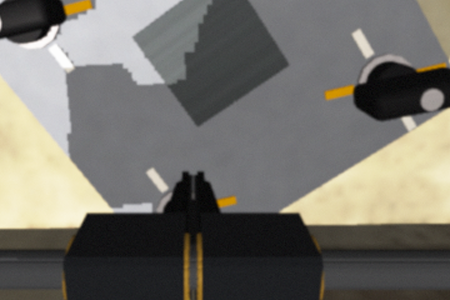

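>>> step_arm --plan '[[[-1.5, 1, 0, 0, -1], [-3, 1.5, 0, 0, -1], [-3, 1.5, 0, 0, -1], [8, -4, 0, 0, -1], [8, -4, -40, 0, -1], [40, 20, -70, 0, 0], [60, 50, -70, 7, 0], [60, 80, -70, 14, 0]]]'

```text
t: 8.47
eef_pos: [538.8, 80.1, 178.5]
tcp_rot: [3.14, 0.004, 2.876]
ft_force: [1.2, 0.2, 0.7]
opening: 0.159
grip_force: 0.0
```

```bash
python3 - <<'E'
from h import *
s=env.state();print(s["eef_pos"],s["tcp_rot"][2])
w=env.get_calibration("wrist");im=env.read_camera("wrist")
import pickle;pickle.dump((w,im),open("w5.pkl","wb"))
print((proj(w,[[618,-9,124],[554,84.6,124]])*1.25).round())
go(554,84.6,100,np.radians(103))
cv2.imwrite("pics/w5.png",cv2.resize(im,(800,500),interpolation=cv2.INTER_CUBIC))
E
```

```text
[538.83482269  80.07504156 178.50305008] 2.8760760525196982
[[288. 421.]
 [407. 293.]]
shift [-13.2   3.8  78. ] turn 61.0 or -119.0 q6 -1.26 t 8.52
```

View pics/w5.png

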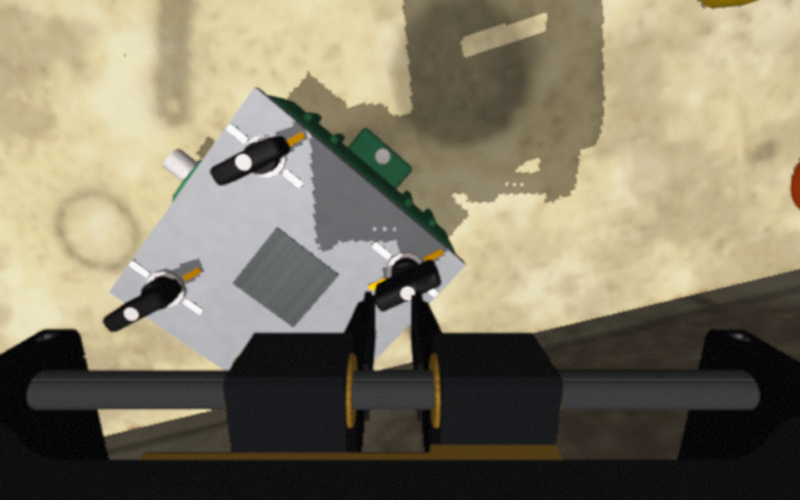

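>>> step_arm --plan '[[[0, -10, -30, 7, 0], [-1, -20, -60, 14, 0], [-2, -30, -90, 21, 0], [-3, -40, -110, 28, 0], [-3, -46, -120, 35, 0], [-3, -46, -120, 42, 0], [-3, -46, -120, 49, 0], [-3, -46, -120, 56, 0]]]'

```text
t: 9.18
eef_pos: [532.3, 34.1, 296.7]
tcp_rot: [3.139, 0.001, 1.899]
ft_force: [-0.5, 0.1, 0.1]
opening: 0.498
grip_force: 0.0
```

```bash
python3 - <<'E'
from h import *
s=env.state();print(s["eef_pos"],s["tcp_rot"][2])
w=env.get_calibration("wrist");im=env.read_camera("wrist")
import pickle;pickle.dump((w,im),open("w6.pkl","wb"))
p=proj(w,[[618,-9,124],[554,84.6,124],[461.5,21,124],[525.4,-72,124]]).round();print(p)
M=np.float32([[3.5,0,0],[0,3.5,0]]);c=p.mean(0)-[110,80];M[:,2]=-3.5*c
cv2.imwrite("pics/w6.png",cv2.warpAffine(im,M,(770,560),flags=cv2.INTER_CUBIC));print(c)
go(554,84.6,100,np.radians(103))
E
```

```text
[532.32926804  34.12950578 296.71465473] 1.8993841810128123
[[374. 241.]
 [349. 139.]
 [242. 169.]
 [276. 265.]]
[200.25 123.5 ]
shift [ 41.3  35.9 196.6] turn 5.3 or -174.7 q6 -0.38 t 9.23
```

View pics/w6.png

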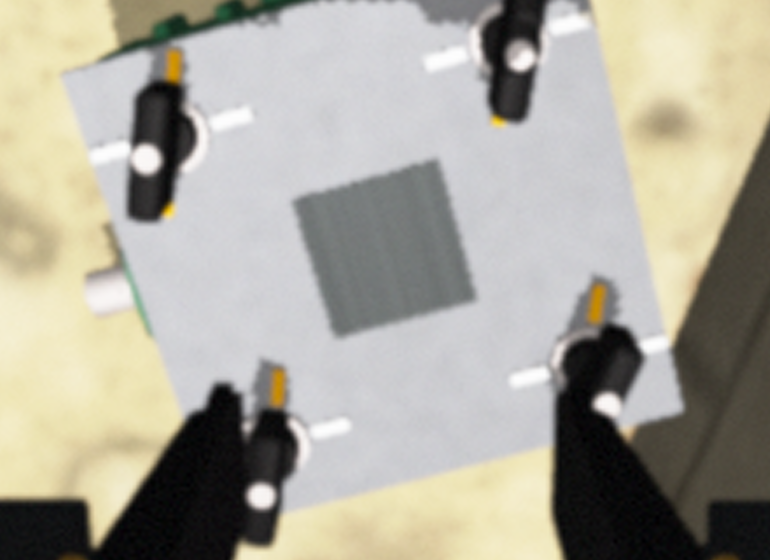

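b is now nearly parallel to the yellow marks, in line with c and d; all four are half-way. The dot on a at (520,54) matches the fit. Next I'll grip a.

>>> step_arm --plan '[[[20, 18, 35, 3, -0.3], [41, 36, 75, 5, -0.3], [41, 36, 115, 5, -0.3], [41, 36, 155, 5, -0.3], [41, 36, 180, 5, -0.3], [41, 36, 197, 5, -0.3], [41, 36, 197, 5, -1], [41, 36, 197, 5, -1]]]'

```text
t: 9.9
eef_pos: [553.2, 84.7, 98.4]
tcp_rot: [3.142, 0.0, 1.82]
ft_force: [0.6, -0.0, 0.2]
opening: 0.26
grip_force: 0.0
```

>>> step_arm --plan '[[[0, 0, 0, 0, -1], [0, 0, 0, 0, -1], [0, 0, 0, 0, -1], [0, 0, 0, 0, -1], [0, 0, 0.5, 7, -1], [0, 0, 1, 14, -1], [0, 0, 1.5, 21, -1], [0, 0, 2, 28, -1]]]'

```text
t: 10.57
eef_pos: [552.0, 84.2, 97.8]
tcp_rot: [-3.141, 0.001, 1.325]
ft_force: [-8.7, -1.4, 10.1]
opening: 0.116
grip_force: 30.0
```

>>> step_arm --plan '[[[0, 0, 0.5, 7, -1], [0, 0, 1, 14, -1], [0, 0, 1.5, 21, -1], [0, 0, 2, 28, -1], [0, 0, 2.5, 35, -1], [0, 0, 2.8, 39, -1], [0, 0, 2.8, 39, -1]]]'

```text
t: 11.15
eef_pos: [551.5, 84.5, 95.3]
tcp_rot: [-3.141, 0.001, 0.645]
ft_force: [-13.4, 0.4, 15.8]
opening: 0.113
grip_force: 30.0
```

>>> step_arm --plan '[[[0, 0, 0, 0, -0.3], [0, 0, 0, 0, -0.3], [0, 0, 0, 0, -0.3], [0, 0, -15, 0, -0.3], [0, 0, -40, -5, -0.3], [0, 0, -65, -12, -0.3], [0, 0, -65, -19, -0.3], [0, 0, -65, -26, -0.3]]]'

```text
t: 11.82
eef_pos: [553.8, 84.4, 159.9]
tcp_rot: [3.138, -0.002, 1.109]
ft_force: [0.5, -0.2, -0.1]
opening: 0.351
grip_force: 0.0
```

```bash
python3 -c "
from h import *
go(525.4,-72,160,np.radians(103));print(env.state()['eef_pos'])"
```

```text
shift [-152.7   44.2   -0.2] turn -39.5 or 140.5 q6 0.5 t 11.82
[553.82333175  84.40260212 159.91894852]
```

>>> step_arm --plan '[[[-38, 11, 0, -7, -0.3], [-76, 22, 0, -14, -0.3], [-114, 33, 0, -21, -0.3], [-150, 44, 0, -28, -0.3], [-153, 44, 0, -35, -0.3], [-153, 44, 0, -39.5, -0.3], [-153, 44, 25, -39.5, -0.3], [-153, 44, 45, -39.5, -0.3]]]'

```text
t: 12.48
eef_pos: [523.7, -72.7, 113.2]
tcp_rot: [3.139, 0.002, 1.792]
ft_force: [0.4, -0.3, -0.3]
opening: 0.352
grip_force: 0.0
```

```bash
python3 - <<'E'
from h import *
s=env.state();print(s["eef_pos"],s["tcp_rot"][2]);go(524.8,-72.3,99.5,np.radians(102))
E
```

```text
[523.71459043 -72.7379236  113.20053974] 1.7921963919364494
shift [ 0.2  1.1 13.7] turn 0.7 or -179.3 q6 -0.48 t 12.48
```

>>> step_arm --plan '[[[0, 0.5, 14, 0, -0.4], [0, 0.5, 14, 0, -1], [0, 0.5, 14, 0, -1], [0, 0.5, 14, 0, -1], [0, 0.5, 14, 0, -1], [0, 0.5, 14, 0, -1], [0, 0.5, 14, 0, -1], [0, 0.5, 14, 0, -1]]]'

```text
t: 13.15
eef_pos: [523.3, -72.2, 99.9]
tcp_rot: [-3.141, 0.001, 1.793]
ft_force: [-3.0, -3.1, 0.1]
opening: 0.116
grip_force: 30.0
```

>>> step_arm --plan '[[[0, 0, 0, 0, -1], [0, 0, 0.5, 7, -1], [0, 0, 1, 14, -1], [0, 0, 1.5, 21, -1], [0, 0, 2, 28, -1], [0, 0, 2.5, 35, -1], [0, 0, 2.5, 35, -1]]]'

```text
t: 13.73
eef_pos: [522.3, -72.1, 97.4]
tcp_rot: [-3.14, 0.001, 1.174]
ft_force: [-9.2, -3.9, 4.8]
opening: 0.115
grip_force: 30.0
```

>>> step_arm --plan '[[[0, 0, 0.5, 7, -1], [0, 0, 1, 14, -1], [0, 0, 1.5, 21, -1], [0, 0, 2, 28, -1], [0, 0, 2.3, 31.5, -1], [0, 0, 2.3, 31.5, -1], [0, 0, 2.3, 31.5, -1]]]'

```text
t: 14.32
eef_pos: [521.6, -71.6, 95.2]
tcp_rot: [-3.139, 0.003, 0.631]
ft_force: [-11.6, 0.7, 8.4]
opening: 0.114
grip_force: 30.0
```

>>> step_arm --plan '[[[0, 0, 0, 0, -0.3], [0, 0, 0, 0, -0.3], [0, 0, 0, 0, -0.3], [0, 0, -15, 0, -0.3], [0, 0, -45, -5, -0.3], [0, 0, -75, -12, -1], [0, 0, -80, -19, -1], [0, 0, -80, -26, -1]]]'

```text
t: 14.98
eef_pos: [524.8, -72.1, 176.9]
tcp_rot: [3.136, -0.001, 1.092]
ft_force: [-1.3, 0.2, 0.1]
opening: 0.191
grip_force: 0.0
```

```bash
python3 -c "
from h import *
go(588,0,175,np.radians(180));print(env.state()['eef_pos'],env.state()['tcp_rot'][2])"
```

```text
shift [93.1 22.8  2.1] turn 62.5 or -117.5 q6 0.22 t 14.98
[524.84846108 -72.11677862 176.8825887 ] 1.0915538499060415
```

>>> step_arm --plan '[[[30, 8, 0, -7, -1], [60, 15, 0, -14, -1], [85, 22, 0, -21, -1], [93, 23, 0, -28, -1], [93, 23, 0, -35, -1], [93, 23, 0, -42, -1], [93, 23, 0, -49, -1], [93, 23, 0, -56, -1]]]'

```text
t: 15.65
eef_pos: [587.7, -0.2, 174.5]
tcp_rot: [3.141, 0.001, 2.069]
ft_force: [0.1, 0.5, -0.1]
opening: 0.004
grip_force: 0.0
```

>>> step_arm --plan '[[[0, 0, 0, -7, -1], [0, 0, 0, -14, -1], [0, 0, 0, -21, -1], [0, 0, 0, -28, -1], [0, 0, 0, -35, -1], [0, 0, 0, -42, -1], [0, 0, 0, -49, -1], [0, 0, 0, -56, -1]]]'

```text
t: 16.32
eef_pos: [587.7, -0.4, 174.5]
tcp_rot: [-3.142, 0.001, 3.046]
ft_force: [0.3, 0.2, 0.4]
opening: 0.006
grip_force: 0.0
```

```bash
python3 -c "
from h import *
go(590,2,102,np.radians(180));print(env.state()['eef_pos'],env.state()['tcp_rot'][2])"
```

```text
shift [-2.   2.6 72.5] turn -5.5 or 174.5 q6 -1.59 t 16.32
[ 5.87651441e+02 -3.50487518e-01  1.74505942e+02] 3.04630165782718
```

>>> step_arm --plan '[[[0, 3, 35, -5.5, -1], [0, 3, 65, -5.5, -1], [0, 3, 73, -5.5, -1], [0, 3, 73, -5.5, -1]]]'

```text
t: 16.65
eef_pos: [586.9, 2.7, 99.6]
tcp_rot: [3.141, -0.003, 3.135]
ft_force: [0.8, -0.3, 0.2]
opening: 0.004
grip_force: 0.0
```

>>> step_arm --plan '[[[-6, -1, 0, 0, -1], [-12, -0.5, 0, 0, -1], [-14, 1, 0, 0, -1], [-16, 3, 0, 0, -1], [-18, 5.5, 0, 0, -1], [-20.5, 7, 0, 0, -1], [-23, 8, 0, 0, -1], [-23, 8, 0, 0, -1]]]'

```text
t: 17.32
eef_pos: [609.7, 11.2, 101.7]
tcp_rot: [3.141, -0.004, 3.136]
ft_force: [-6.7, 4.6, -4.8]
opening: 0.002
grip_force: 3.5
```

>>> step_arm --plan '[[[-1.7, -0.3, 1, 0, -1], [-3.3, -0.9, 2, 0, -1], [-4.8, -1.6, 2, 0, -1], [-6.3, -2.6, 2, 0, -1], [-6.3, -2.6, 2, 0, -1]]]'

```text
t: 17.73
eef_pos: [612.2, 10.5, 100.3]
tcp_rot: [3.138, -0.012, 3.136]
ft_force: [-29.1, 16.1, 14.6]
opening: 0.003
grip_force: 15.3
```

>>> step_arm --plan '[[[6, 4, 0, 0, -1], [10, 4, -35, 0, -1], [25, 4, -75, 0, -1], [40, 4, -100, 0, -1], [50, 0, -100, 0, -1], [50, 0, -100, 0, -1], [50, 0, -100, 0, -1]]]'

```text
t: 18.32
eef_pos: [567.4, 8.0, 200.0]
tcp_rot: [-3.141, 0.002, 3.136]
ft_force: [0.1, 0.3, -0.6]
opening: 0.006
grip_force: 0.0
```

```bash
python3 - <<'E'
from h import *
s=env.state();print(s["eef_pos"],s["tcp_rot"][2])
w=env.get_calibration("wrist");im=env.read_camera("wrist")
import pickle;pickle.dump((w,im),open("w7.pkl","wb"))
p=proj(w,[[618,-9,119],[554,84.6,119],[461.5,21,124],[525.4,-72,119]]).round();print(p)
M=np.float32([[2.6,0,0],[0,2.6,0]]);c=p.mean(0)-[150,100];M[:,2]=-2.6*c
cv2.imwrite("pics/w7.png",cv2.warpAffine(im,M,(790,580),flags=cv2.INTER_CUBIC));print((p-c)*2.6)
E
```

```text
[567.4354461    7.96824091 199.99677394] 3.1356318608451565
[[294. 265.]
 [415. 188.]
 [333.  56.]
 [206. 151.]]
[[343.2 520. ]
 [657.8 319.8]
 [444.6 -23.4]
 [114.4 223.6]]
```

View pics/w7.png

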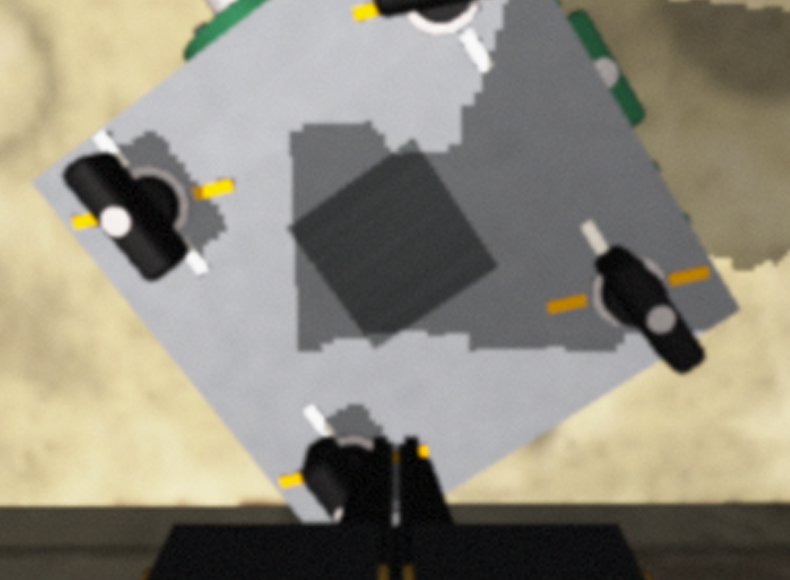

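a and c line up with their white marks. b, with its dot at (337,515), looks close to tight. I'll measure its edge against a and c numerically.

```bash
python3 - <<'E'
from h import *
import pickle
w,im=pickle.load(open("w7.pkl","rb"));g=im.max(2).astype(float)
w=dict(w)
def edge(rows,c0,c1):
    P=[]
    for r in rows:
        s=g[r,c0:c1]; k=np.where((s[:-1]>=60)&(s[1:]<60))[0]
        if len(k): k=k[0];P.append((c0+k+(s[k]-60)/(s[k]-s[k+1]),r))
    return np.array(P)
def ang(P):
    W=np.array([ray(w,p,119)[:2] for p in P]);m=np.polyfit(W[:,0],W[:,1],1);return np.degrees(np.arctan(m[0])),np.std(W[:,1]-np.polyval(m,W[:,0]))
c=np.array([206,151]);b=np.array([294,265])
for n,rows,c0,c1 in [("c",range(136,164),175,225),("b",range(246,264),262,295)]:
    P=edge(rows,c0,c1);print(n,P.round(1).tolist(),ang(P))
E
```

```text
c [[188.5, 136.0], [189.5, 137.0], [190.4, 138.0], [191.2, 139.0], [192.0, 140.0], [192.7, 141.0], [193.5, 142.0], [194.5, 143.0], [195.5, 144.0], [196.4, 145.0], [197.3, 146.0], [198.2, 147.0], [212.6, 148.0], [212.9, 149.0], [213.2, 150.0], [213.3, 151.0], [213.2, 152.0], [213.0, 153.0], [212.7, 154.0], [211.8, 155.0], [210.6, 156.0], [207.8, 157.0], [207.0, 158.0], [207.7, 159.0], [208.6, 160.0], [209.6, 161.0], [210.6, 162.0], [211.4, 163.0]] (np.float64(39.91040605107766), np.float64(3.714461567689964))
b [[278.3, 246.0], [278.5, 247.0], [278.9, 248.0], [279.3, 249.0], [279.7, 250.0], [280.2, 251.0], [280.7, 252.0], [281.4, 253.0], [282.4, 254.0], [283.4, 255.0], [284.0, 256.0], [284.7, 257.0], [285.5, 258.0], [286.4, 259.0], [287.1, 260.0], [287.8, 261.0], [288.5, 262.0], [272.0, 263.0]] (np.float64(17.62035455972842), np.float64(2.8905234996358957))
```

b's edge slope (0.79 px/row) matches c's (0.88), so b is home. Now d, last.

```bash
python3 -c "
from h import *
go(461.5,20.5,160,np.radians(101.5))"
```

```text
shift [106.1  11.8  39.1] turn 78.2 or -101.8 q6 -1.67 t 18.37
```

>>> step_arm --plan '[[[35, 4, 0, 7, -0.3], [70, 8, 10, 14, -0.3], [100, 12, 20, 21, -0.3], [106, 12, 30, 28, -0.3], [106, 12, 39, 35, -0.3], [106, 12, 39, 42, -0.3], [106, 12, 39, 49, -0.3], [106, 12, 39, 56, -0.3]]]'

```text
t: 19.03
eef_pos: [461.5, 20.7, 159.1]
tcp_rot: [-3.14, -0.001, 2.153]
ft_force: [-0.5, -0.2, -0.7]
opening: 0.347
grip_force: 0.0
```

>>> step_arm --plan '[[[0, 0, 0, 7, -0.3], [0, 0, 0, 14, -0.3], [0, 0, 0, 21, -0.3], [0, 0, 0, 22, -0.3], [0, 0, 0, 22, -0.3]]]'

```text
t: 19.45
eef_pos: [461.4, 20.7, 159.4]
tcp_rot: [-3.14, -0.0, 1.777]
ft_force: [-1.0, -0.5, 0.8]
opening: 0.349
grip_force: 0.0
```

```bash
python3 -c "
from h import *
go(461.5,20.5,99.5,np.radians(101.5))"
```

```text
shift [-0.2  0.1 59.9] turn 0.3 or -179.7 q6 -0.3 t 19.45
```

>>> step_arm --plan '[[[0, 0, 30, 0, -0.4], [0, 0, 55, 0, -0.4], [0, 0, 60, 0, -0.4], [0, 0, 60, 0, -1], [0, 0, 60, 0, -1], [0, 0, 60, 0, -1], [0, 0, 60, 0, -1], [0, 0, 60, 0, -1]]]'

```text
t: 20.12
eef_pos: [460.0, 20.4, 101.0]
tcp_rot: [-3.14, 0.0, 1.776]
ft_force: [-6.1, -5.1, 1.4]
opening: 0.114
grip_force: 30.0
```

>>> step_arm --plan '[[[0, 0, 0, 0, -1], [0, 0, 0, 0, -1], [0, 0, 0, 0, -1], [0, 0, 0.5, 7, -1], [0, 0, 1, 14, -1], [0, 0, 1.5, 21, -1], [0, 0, 2, 28, -1], [0, 0, 2.3, 33, -1]]]'

```text
t: 20.78
eef_pos: [459.2, 20.4, 98.6]
tcp_rot: [-3.139, 0.002, 1.194]
ft_force: [-8.8, -4.7, 4.8]
opening: 0.115
grip_force: 30.0
```

Yaw is 68.4°, and the target is about 35.5°.

>>> step_arm --plan '[[[0, 0, 0.5, 7, -1], [0, 0, 1, 14, -1], [0, 0, 1.5, 21, -1], [0, 0, 2, 28, -1], [0, 0, 2.3, 33, -1], [0, 0, 2.3, 33, -1], [0, 0, 2.3, 33, -1]]]'

```text
t: 21.37
eef_pos: [458.5, 20.9, 96.4]
tcp_rot: [-3.139, 0.004, 0.623]
ft_force: [-13.3, -0.7, 8.3]
opening: 0.114
grip_force: 30.0
```

>>> step_arm --plan '[[[0, 0, 0, 0, -0.3], [0, 0, 0, 0, -0.3], [0, 0, 0, 0, -0.3], [0, 0, -15, 0, -0.3], [0, 0, -45, 0, -0.3], [0, 0, -85, 0, -0.3], [0, 0, -125, 0, -0.3], [0, 0, -165, 0, -0.3]]]'

```text
t: 22.03
eef_pos: [460.9, 20.8, 263.0]
tcp_rot: [3.141, -0.001, 0.623]
ft_force: [0.6, -0.2, -0.6]
opening: 0.348
grip_force: 0.0
```

```bash
python3 -c "
from h import *
go(510,-40,300,np.radians(34));print(env.state()['eef_pos'])"
```

```text
shift [  4.5  78.  -37. ] turn 1.7 or -178.3 q6 0.85 t 22.03
[460.858042    20.75667062 262.98653   ]
```

>>> step_arm --plan '[[[25, 18, -12, 0, 0], [50, 36, -24, 0, 0], [75, 50, -36, 0, 0], [86, 57, -40, 0, 0], [86, 57, -40, 0, 0], [86, 57, -40, 0, 0]]]'

```text
t: 22.53
eef_pos: [564.0, 24.6, 300.3]
tcp_rot: [-3.142, 0.0, 0.623]
ft_force: [-0.7, 0.4, 0.7]
opening: 0.5
grip_force: 0.0
```

```bash
python3 - <<'E'
from h import *
w=env.get_calibration("wrist");im=env.read_camera("wrist")
p=proj(w,[[618,-9,119],[554,84.6,119],[461.5,21,119],[525.4,-72,119]]).round()
M=np.float32([[3.3,0,0],[0,3.3,0]]);c=p.mean(0)-[115,85];M[:,2]=-3.3*c
cv2.imwrite("pics/w8.png",cv2.warpAffine(im,M,(760,580),flags=cv2.INTER_CUBIC));print((p-c)*3.3)
E
```

```text
[[565.95 120.45]
 [202.95 113.85]
 [209.55 440.55]
 [539.55 447.15]]
```

View pics/w8.png

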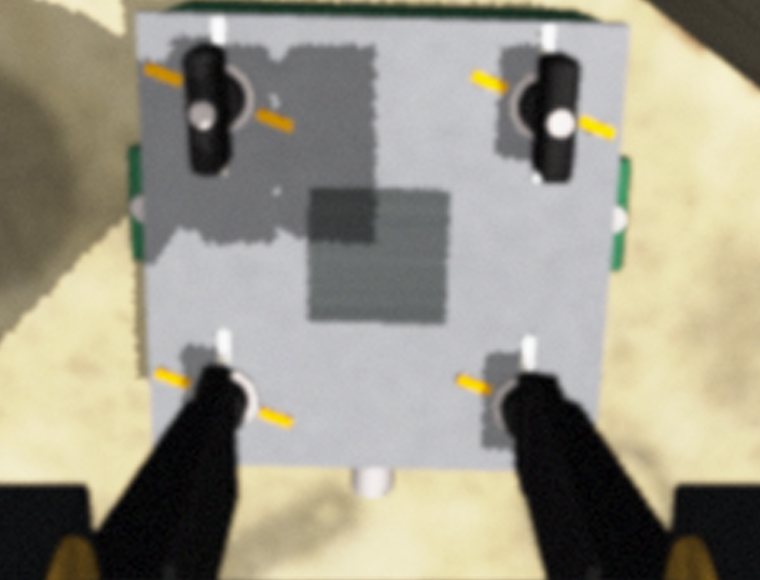

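The bars of a (203,113) and b (560,120) lie along the white marks. The visible ends of c and d do too, and the cover looks square and flat. I'm handing in.

```bash
python3 -c "
from cell import env
print(env.job_done())"
```

```text
the job is handed in; nothing more can be done
None
```

I tightened all four screws in the order a, c, b, d, after first bringing b and d to half-way, then let go and handed the job in. The handover gave no verdict; in the last checks a, b and c lined up with their white marks, and d read about 2.38 rad from the gripper angle. The cover looked flat, but I did not measure its tilt or height.

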